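# Screw the brass hose elbow into the clamped filter canister

### The arm

A 7-joint arm with a two-finger parallel gripper is mounted at the origin on the work surface. World frame = base frame: x ahead of the robot, y to its left, z up, the work surface at z = 0. Lengths are in m, angles in rad, forces in N, time in s.
With the tool pointing down it reaches from about 0.4 to 0.85 m from the base axis. Payload 10.4 kg.
Tool frame: the origin (TCP) lies midway between the tips of the shut fingers; the grasp point (between the pads) lies 19 mm behind it; z points along the fingers, y is the line along which they close (so a half turn about z gives the same grasp; the last joint's range is limited). The gripper opens to 87 mm and grips with 3 to 60 N. Pads are 19 mm wide; open, the fingers measure 117 mm over their backs; the gripper's body (75 mm by 190 mm) begins 51 mm behind the grasp point.
Start: joints at [-1.235, 0.332, -0.065, 1.46, 0.022, 1.35, -0.088], TCP at [0.219, 0.585, 0.223] pointing down, gripper open.
Joint ranges: [-2.6, 2.6], [-0.5, 2.12], [-1.47, 1.34], [0.16, 2.42], [-1.27, 4.41], [0.06, 2.06], [-2.6, 2.6]. Speed limits (rad/s): [2.22, 2.22, 2.79, 2.79, 3.14, 3.14, 3.14].

### API

Orientations are given as a rotation vector (axis times angle).
In Python, from plant import arm, eyes, hand_in gives the robot as it stands. The module is installed in compiled form; this text tells all that it offers.
- The arm moves only by the tool play_rows, never from a script. Its argument "commands" is a list of rows, each a list of 3 entries, a list of its own where there are three numbers: the opening, from 0 (shut) to 1 (fully open), then the shift along the tool's x, y, z in m, then the turn about the tool's z in degrees. A call has 1 to 8 rows; each row shifts and turns the commanded pose from where the row before left it, along the tool's axes as they then stand; what a row does not reach is not made up. A row lasts 1/10 s, in which the tool goes at most 50 mm and 8.59 degrees, less where a joint would pass 70% of its speed; a pose out of reach is approached as far as the arm can. A call with a gripper value outside its range is refused whole. The fingers move at their own pace and stop on an object; "force" is the grip in N (left out, the last holds). Time passes only in rows, so rows that do not move let the fingers close. It gives the time, the measured TCP pose, the force, the opening and the grip force at its end, in the units of the state.
- arm.read_state(): the state, without advancing time (a new reading comes with each control period).
- eyes.grab_frame(name): name is "scene" or "top" or "wrist"; returns a dict with "pixels" (480x640x3 uint8, blue, green, red), "camera_matrix" (3x3 intrinsics, pixels), "world_from_camera" (4x4, takes a point from camera to world coordinates). Camera axes: x right, y down, z forward; pixel columns grow to the right and rows downward; lengths in m; the calibration is good to about 2 mm. A picture is of the moment at which its call begins. There is no depth.
- hand_in(): hands the job in; it is judged then, once.
The state is a dict: "t": time; "joints": joint angles; "dq": joint speeds; "effort": joint torques, N m; "tcp_pos": TCP position; "tcp_rot": TCP orientation; "force": force on the tool from outside, world axes, zero at the start; "ft_torque": the same for the moment, N m; "opening": opening from 0.0 (shut) to 1.0 (fully open); "grasp_force": force on a finger pad.
Only numpy, scipy, OpenCV 4.12 (cv2) and the standard library are available. Lean on these libraries where they do the work, as an engineer would, in place of code of your own. Each camera call takes 0.05 s, during which the arm holds its last target. There are 200 camera calls.

### The job

Take the brass hose elbow out of its stand in the tray, start it in the socket on top of the clamped filter canister and screw it in clockwise until you feel the resistance rise against the seal, then a further 30 degrees and no more. Do not force it, leave the other things where they are, and let go of the elbow.

Things in the scene. Friction and masses are not known exactly. Their poses are not given: they have to be found in the camera images.
- elbow_mid (a point): Brass hose elbow, 130 to 210 g, loose, upright in a 9 mm high ring stand in a steel tray. Point: on its upright axis, middle of its square head, 65 mm above the foot; z up, x along the hose barb. Head 28 x 28 mm, 40 to 90 mm above the foot, its +y and -y flats free to grip; below it a flange 44 mm wide (37 to 41 mm). The 13 mm barb leaves along +x at 60 mm and ends 57 mm from the axis.
- elbow_lugs (a point): Point on the elbow's axis, 14 mm above its foot, between its two round thread lugs: 6 mm thick, sticking out along +x and -x to 19 mm from the axis. The spigot that carries them is 25 mm in diameter, from the foot up to 37 mm; its lowest 5 mm taper to 19 mm.
- port_mouth (a point): White filter canister held in a steel and blue clamp, fixed, turned about the vertical. Point: centre of the socket's mouth at the rim, 95 mm above the table; z up. Outside 61 mm wide, bore 29 mm between blue ledges. It takes the elbow with 1 to 2 mm play sideways. Two notches in the ledges, at +x and -x (red marks on the rim). More than 60 N of contact force on it ruins the socket.
- port_notch (a point): The +x notch, 17.5 mm from the axis, at the rim; the other is opposite and either lug fits either. About 8 degrees of play each way. Dropped in, the lugs rest on a shelf with the middle of the elbow's head about 42 mm above the mouth; 54 mm means that the lugs stand on the ledges.
- port_thread (a point): On the axis, 9 mm below the mouth. Turned clockwise from above, the lugs enter within 10 to 20 degrees threads that draw the elbow down 36 mm a full turn, with under 1 mm up-down play. A hidden sprung seal (11 N, then stiffer), height unknown, raises the turning moment by about 0.1 N m, then more, from 30 to 75 degrees past the notch: read it turning slowly, an abrupt stop hides it. Let go, it stays put.
- jar: White specimen jar with a green lid, 72 mm diameter, 75 mm tall, loose bystander; origin under its centre.
- vial: Small glass bottle with a black cap, 42 mm diameter, 85 mm tall, loose bystander; origin under its centre.
- spare_barb: Spare straight brass barb, 26 mm diameter, 38 mm tall, upright in the tray, loose bystander; origin under its centre.
- plug: Red blanking plug, 30 mm diameter, 24 mm tall, in the tray, loose bystander; origin under its centre.
- wrench: Steel wrench 170 mm long lying on the table, loose bystander.
Not all that is in view belongs to the job. Several things look just like the part that bears elbow_mid: the one meant starts farthest to the robot's right.

How it is judged:
On the way:
1. the elbow's lugs have gone in through the notches of the socket (horizontal distance between elbow_mid and port_mouth below 0.005 m and z of elbow_mid in the frame of port_mouth below 0.0445 m), for 0.2 s.
At the end, for the whole second after the job is handed in: The elbow sits upright in the canister's socket (within 6 mm of its axis, 6 degrees of vertical), let go and still, screwed 30 degrees (give or take about 13) past the point where it met the seal, so that thread and seal are pressed together neither loosely nor too tightly (horizontal distance between elbow_mid and port_mouth below 0.006 m and angle between elbow_mid's own z axis and vertical below 0.105 rad and linear speed of elbow below 0.01 m/s and contact force between elbow and port between 14 and 21.5 N); the robot touches nothing.
It fails at once if the elbow was forced against the canister with more than 60 N (contact force between elbow and port above 60 N).
It fails at once if a bystander was pushed more than 30 mm away (distance of any of jar, vial, spare_barb, plug, wrench from where it was at the start of the episode above 0.03 m).
It also fails if it takes over 72 s, if anything falls off the work surface, if the arm or the gripper's body presses on something with over 40 N, if the wrist force passes 120 N, or if a joint passes its speed limit or range.

## Working session

There is one attempt and no reset: what is moved stays moved. The work goes in short steps, Python scripts to look and compute and a tool call to move; the robot and the scene stay as the last step left them, time stands still between calls to the robot, and variables do not carry over. Pictures are saved under pics/ and viewed, at most 10 in all, crops included, and the job is handed in when it is done.

Besides the shell and the picture viewer there is one more tool, called after "Request:" by a JSON object that holds its "name" and its "arguments". play_rows: Moves the arm, as the interface text tells. Its arguments: {"type":"object","properties":{"commands":{"type":"array","items":{"type":"array"}},"force":{"type":"number"}},"required":["commands"]}

```bash
mkdir -p pics
cat > h.py <<'E'
import numpy as np,cv2
from scipy.spatial.transform import Rotation as R
from plant import arm,eyes,hand_in
def grab(n,save=None):
    f=eyes.grab_frame(n)
    if save: cv2.imwrite('pics/'+save,f['pixels'])
    return f
def ray(f,u,v):
    T=f['world_from_camera'];d=T[:3,:3]@np.linalg.inv(f['camera_matrix'])@[u,v,1];return T[:3,3],d
def plane(f,u,v,z):
    o,d=ray(f,u,v);return o+d*(z-o[2])/d[2]
def proj(f,p):
    T=f['world_from_camera'];c=T[:3,:3].T@(np.array(p)-T[:3,3]);q=f['camera_matrix']@c;return q[:2]/q[2]
E
python3 - <<'E'
from h import *
import pickle
d={}
for n in('scene','top'):
    d[n]=grab(n,n+'0.png');print(n,d[n]['world_from_camera'].round(3).tolist(),d[n]['camera_matrix'].round(1).tolist())
pickle.dump(d,open('f0.pkl','wb'))
print(arm.read_state())
E
```

```text
scene [[-0.743, 0.407, -0.531, 1.126], [0.669, 0.447, -0.594, 0.695], [-0.005, -0.797, -0.604, 0.78], [0.0, 0.0, 0.0, 1.0]] [[552.9, 0.0, 316.4], [0.0, 552.9, 237.5], [0.0, 0.0, 1.0]]
top [[0.025, -0.998, 0.063, 0.398], [-1.0, -0.025, -0.002, 0.008], [0.003, -0.063, -0.998, 1.449], [0.0, 0.0, 0.0, 1.0]] [[578.3, 0.0, 317.2], [0.0, 578.3, 235.1], [0.0, 0.0, 1.0]]
{'t': 0.1, 'joints': array([-1.23458386,  0.33278431, -0.0647144 ,  1.46079474,  0.02161843,
        1.34990363, -0.08850126]), 'dq': array([ 0.00134174, -0.00136115,  0.00065281, -0.00059643,  0.00018709,
       -0.0022363 ,  0.00107532]), 'effort': array([ 1.00921388e-03, -6.24533987e+01,  2.46021064e-02, -3.90719783e+01,
       -6.13882206e-02,  3.66321404e-02,  8.79807340e-05]), 'tcp_pos': array([0.2193642 , 0.58489802, 0.22187864]), 'tcp_rot': array([-5.60523113e-01, -3.09103280e+00,  1.86072272e-03]), 'force': array([0.51725149, 0.28197297, 0.17031755]), 'ft_torque': array([-0.04577324, -0.04648397,  0.05226811]), 'grasp_force': 0.0, 'opening': 0.9971351623305668}
```

View pics/scene0.png

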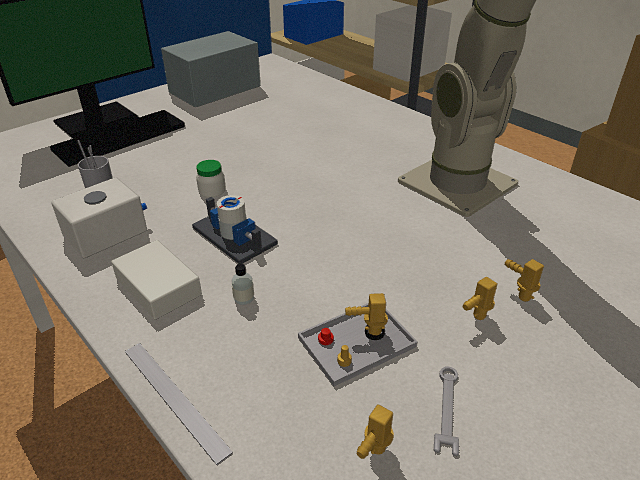

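View pics/top0.png

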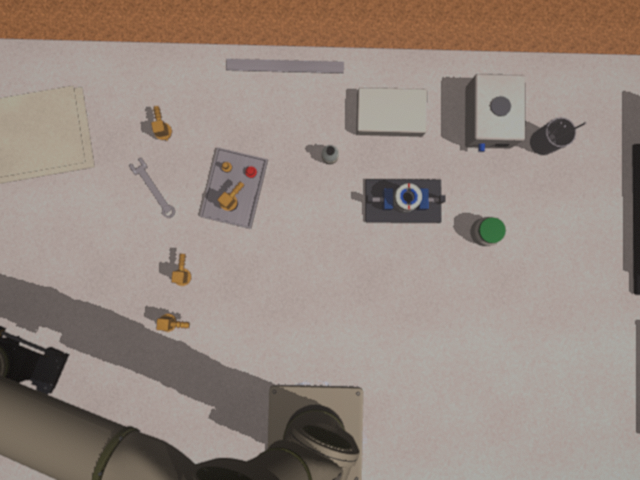

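Four elbow-like parts show in the top view at (161,128), (230,197), (180,272) and (168,324). Larger columns are the robot's right, so the one at (230,197) is meant; it is also the only one standing in the tray. I'll confirm that in an enlarged crop and locate the canister at (408,197).

Run:
```python
from h import *
import pickle
d=pickle.load(open('f0.pkl','rb'));t=d['top'];s=d['scene']
def c(f,x,y,w,h,k): return cv2.resize(f['pixels'][y:y+h,x:x+w],(w*k,h*k),interpolation=cv2.INTER_CUBIC)
a=np.hstack([c(t,195,145,80,60+20,5),c(t,368,157,80,80,5)])
b=np.hstack([c(s,300,285,133,66,3)[:198,:399],c(s,190,180,133,66,3)[:198,:399]])
cv2.imwrite('pics/c0.png',np.vstack([a[:, :798],b]))
```

```text
(no output)
```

View pics/c0.png

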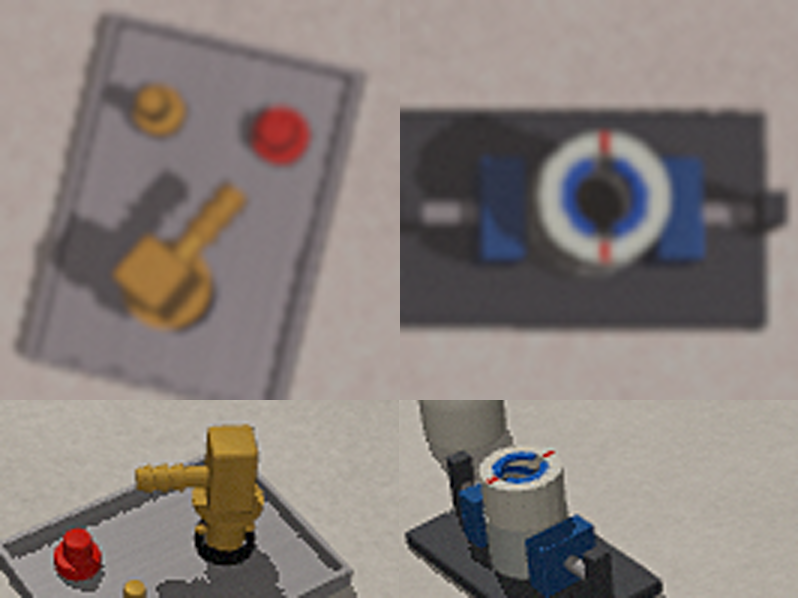

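The crop confirms it: the elbow in the black ring stand in the tray, with its head top at about top pixel (226,200) and its barb toward (241,183). The port rim is centred near (409,197), with red marks straight above and below it in the image.

Run:
```python
from h import *
import pickle
d=pickle.load(open('f0.pkl','rb'));t=d['top'];s=d['scene']
p=plane(t,226.4,200,0.095); b=plane(t,241.4,183.5,0.069)
print('head',p,'barb tip',b,'yaw',np.degrees(np.arctan2(*(b-p)[1::-1])))
print('head top in scene',proj(s,p))
print('mid edges scene: view head center at', [300+231/3,285+38/3])
# red marks
def red(f,x,y,w,h):
    i=f['pixels'][y:y+h,x:x+w].astype(int);m=((i[...,2]>i[...,1]+50)&(i[...,2]>i[...,0]+50)).astype(np.uint8)
    n,l,st,ce=cv2.connectedComponentsWithStats(m);return [(st[k,4],*(ce[k]+[x,y])) for k in range(1,n)]
for n,f,box in(('top',t,(385,170,50,60)),('scene',s,(205,190,60,50))):
    r=red(f,*box);print(n,r)
    P=[plane(f,a[1],a[2],.095) for a in r];print(np.round(P,4))
i=t['pixels'][170:230,380:440];m=cv2.inRange(i,(150,150,150),(255,255,255));
n,l,st,ce=cv2.connectedComponentsWithStats(m);print(st,ce+[380,170])
```

```text
head [0.56086736 0.22189352 0.095     ] barb tip [0.60477032 0.19136452 0.069     ] yaw -34.813764971537246
head top in scene [375.61458919 295.49715637]
mid edges scene: view head center at [377.0, 297.6666666666667]
top [(np.int32(7), np.float64(408.42857142857144), np.float64(184.71428571428572)), (np.int32(6), np.float64(408.5), np.float64(207.0))]
[[ 0.608  -0.2061  0.095 ]
 [ 0.5552 -0.207   0.095 ]]
scene [(np.int32(6), np.float64(239.5), np.float64(197.5)), (np.int32(8), np.float64(220.375), np.float64(206.25))]
[[ 0.5525 -0.2076  0.095 ]
 [ 0.6047 -0.2072  0.095 ]]
[[   0    0   60   55 2638]
 [   0    0   60    8  429]
 [  17   15   10   23   84]
 [  31   15   11   24   92]
 [   0   54   60    6  357]] [[409.83472328 200.29112964]
 [407.71328671 173.58041958]
 [400.61904762 196.25      ]
 [416.18478261 195.79347826]
 [409.54061625 226.5210084 ]]
```

Request:
{"name": "play_rows", "arguments": {"commands": [[1, [-0.0373, -0.0183, 0], 0], [1, [-0.0373, -0.0183, 0], 0], [1, [-0.0373, -0.0183, 0], 0], [1, [-0.0373, -0.0183, 0], 0], [1, [-0.0373, -0.0183, 0], 0], [1, [-0.0373, -0.0183, 0], 0], [1, [-0.0373, -0.0183, 0], 0], [1, [-0.0373, -0.0183, 0], 0]]}}

```text
t: 0.9
tcp_pos: [0.4482, 0.3418, 0.2223]
tcp_rot: [-0.56, -3.091, 0.0]
force: [0.6, 0.6, 0.6]
opening: 1.0
grasp_force: 0.0
```

Request:
{"name": "play_rows", "arguments": {"commands": [[1, [-0.0373, -0.0183, 0], 0], [1, [-0.0373, -0.0183, 0], 0], [1, [-0.0373, -0.0183, 0], 0], [1, [-0.0373, -0.0183, 0], 0], [1, [0, 0, 0], 7.3], [1, [0, 0, 0], 7.3], [1, [0, 0, 0], 0], [1, [0, 0, 0], 0]]}}

```text
t: 1.7
tcp_pos: [0.5612, 0.2227, 0.2223]
tcp_rot: [-0.942, -2.997, 0.0]
force: [0.6, 0.1, -0.9]
opening: 1.003
grasp_force: 0.0
```

Run:
```python
from h import *
s=arm.read_state();M=R.from_rotvec(s['tcp_rot']).as_matrix()
print(s['t'],s['joints'].round(3),s['tcp_pos'],'y yaw',np.degrees(np.arctan2(M[1,1],M[0,1])),s['force'],s['ft_torque'])
f=grab('wrist','w1.png');print(f['world_from_camera'].round(3),f['camera_matrix'].round(0))
```

```text
1.7 [-0.671  0.285  0.269  1.536 -0.077  1.332  0.567] [0.56116444 0.22266846 0.2222859 ] y yaw 55.08896398604065 [ 0.60463526  0.13260612 -0.90398382] [-0.04609317  0.0350728  -0.00633792]
[[ 0.572  0.789  0.222  0.501]
 [ 0.82  -0.551 -0.155  0.265]
 [ 0.     0.271 -0.963  0.385]
 [ 0.     0.     0.     1.   ]] [[357.   0. 328.]
 [  0. 357. 239.]
 [  0.   0.   1.]]
```

View pics/w1.png

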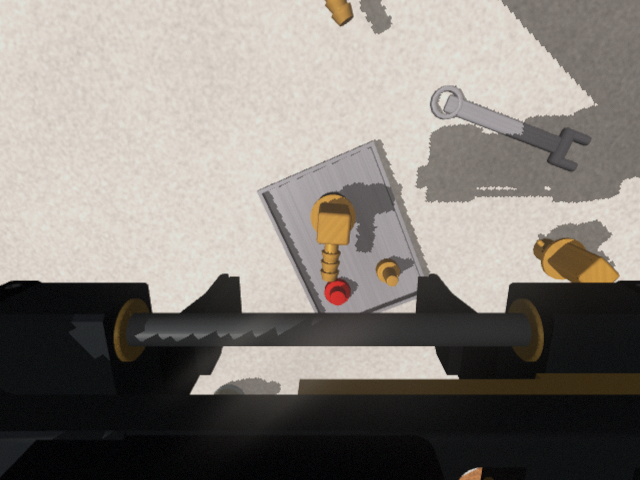

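The wrist view shows the elbow at about (333,225) with its barb pointing down the image at (330,265), squarely between the fingers. I'll refine the head's position from the bright top face.

Run:
```python
from h import *
f=grab('wrist');i=f['pixels'];hsv=cv2.cvtColor(i,cv2.COLOR_BGR2HSV)
for r in (206,212,218,222,226,230,234,238,242,246,254,262,270): print(r,[int(v) for v in hsv[r,308:360:3,2]])
tip=arm.read_state()['tcp_pos'];print('tcp proj',proj(f,tip))
for c in ((334,230),(333.5,229)):
  for z in(.092,.096): print(c,z,plane(f,*c,z))
print('barb line',plane(f,330,275,.066))
p=np.array([.561,.222,0]);a=np.radians(-35);ux=np.array([np.cos(a),np.sin(a),0]);uy=np.array([-ux[1],ux[0],0])
for z0 in(.003,):print('pred corners',[proj(f,p+sx*ux*.014+sy*uy*.014+[0,0,.09+z0]).round(1).tolist() for sx in(-1,1) for sy in(-1,1)], 'tip',proj(f,p+ux*.057+[0,0,.06+z0]))
cv2.imwrite('pics/w1c.png',cv2.resize(i[180:310,260:410],(750,600)[:2] if 0 else (690,598),interpolation=cv2.INTER_CUBIC))
```

```text
206 [164, 166, 200, 201, 93, 78, 80, 77, 75, 79, 77, 77, 79, 83, 115, 96, 89, 92]
212 [167, 197, 200, 193, 116, 114, 105, 94, 86, 81, 80, 79, 79, 78, 107, 114, 90, 90]
218 [166, 200, 199, 190, 198, 199, 198, 198, 202, 202, 199, 201, 201, 193, 111, 110, 93, 90]
222 [168, 187, 198, 177, 197, 197, 201, 204, 203, 197, 203, 201, 196, 189, 106, 113, 128, 91]
226 [165, 167, 201, 166, 198, 201, 206, 202, 199, 203, 200, 195, 198, 192, 93, 138, 154, 91]
230 [163, 164, 171, 163, 198, 206, 202, 198, 204, 201, 195, 197, 203, 178, 114, 160, 144, 91]
234 [159, 165, 164, 166, 206, 202, 200, 206, 200, 196, 199, 205, 201, 165, 157, 155, 136, 129]
238 [167, 162, 164, 187, 202, 201, 207, 201, 197, 203, 205, 202, 198, 149, 160, 154, 150, 88]
242 [163, 162, 161, 154, 186, 192, 191, 191, 197, 202, 198, 196, 193, 139, 159, 157, 111, 89]
246 [163, 163, 162, 164, 162, 155, 193, 220, 194, 144, 118, 160, 164, 157, 156, 158, 87, 91]
254 [162, 163, 162, 159, 160, 173, 172, 155, 138, 118, 103, 166, 157, 163, 158, 158, 158, 154]
262 [164, 163, 163, 162, 155, 125, 143, 160, 167, 84, 80, 159, 166, 161, 160, 159, 154, 158]
270 [164, 165, 163, 161, 120, 120, 196, 186, 156, 98, 105, 161, 160, 162, 162, 158, 161, 157]
tcp proj [328.04627443 292.42136003]
(334, 230) 0.092 [0.5651997  0.22606659 0.092     ]
(334, 230) 0.096 [0.56432519 0.22659363 0.096     ]
(333.5, 229) 0.092 [0.56423793 0.22621647 0.092     ]
(333.5, 229) 0.096 [0.56337654 0.22674146 0.096     ]
barb line [0.6052382  0.19422687 0.066     ]
pred corners [[310.5, 212.7], [344.0, 212.8], [310.9, 244.9], [343.6, 244.9]] tip [327.26242898 278.52029454]
```

View pics/w1c.png

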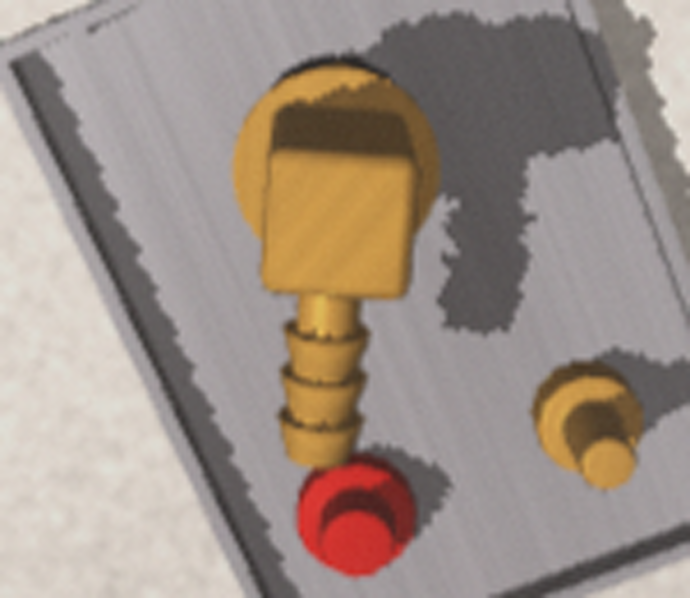

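Request:
{"name": "play_rows", "arguments": {"commands": [[1, [-0.0005, 0.003, 0.03], 2.5], [1, [0, 0, 0.035], 0], [1, [0, 0, 0.035], 0], [1, [0, 0, 0.03], 0], [1, [0, 0, 0.025], 0], [1, [0, 0, 0.018], 0], [1, [0, 0, 0], 0]]}}

```text
t: 2.5
tcp_pos: [0.5617, 0.2241, 0.047]
tcp_rot: [-1.009, -2.972, 0.005]
force: [-1.6, 1.1, 0.1]
opening: 0.999
grasp_force: 0.0
```

Request:
{"name": "play_rows", "arguments": {"commands": [[0.5, [0, 0, 0], 0], [0.4, [0, 0, 0], 0], [0.25, [0, 0, 0], 0], [0.25, [0, 0, 0], 0], [0.25, [0, 0, 0], 0], [0.25, [0, 0, 0], 0]], "force": 25}}

```text
t: 3.1
tcp_pos: [0.5637, 0.2247, 0.0498]
tcp_rot: [1.014, 2.973, 0.0]
force: [0.1, 1.1, 0.8]
opening: 0.538
grasp_force: 0.0
```

Request:
{"name": "play_rows", "arguments": {"commands": [[0.2, [0, 0, 0], 0], [0.2, [0, 0, 0], 0], [0.2, [0, 0, 0], 0], [0.2, [0, 0, 0], 0], [0.2, [0, 0, 0], 0], [0.2, [0, 0, 0], 0], [0.2, [0, 0, 0], 0]], "force": 30}}

```text
t: 3.8
tcp_pos: [0.5636, 0.2246, 0.0495]
tcp_rot: [1.014, 2.973, 0.0]
force: [-0.5, -0.0, -0.9]
opening: 0.322
grasp_force: 30.0
```

Request:
{"name": "play_rows", "arguments": {"commands": [[0.2, [0, 0, -0.008], 0], [0.2, [0, 0, -0.02], 0], [0.2, [0, 0, -0.03], 0], [0.2, [0, 0, -0.035], 0], [0.2, [0, 0, -0.035], 0], [0.2, [0, 0, -0.012], 0], [0.2, [-0.012, -0.015, 0], 0], [0.2, [-0.024, -0.029, 0], 0]]}}

```text
t: 4.6
tcp_pos: [0.5642, 0.1695, 0.1885]
tcp_rot: [-1.006, -2.975, -0.0]
force: [1.0, -0.8, -2.1]
opening: 0.318
grasp_force: 30.0
```

Request:
{"name": "play_rows", "arguments": {"commands": [[0.2, [-0.03, -0.036, 0], 0], [0.2, [-0.03, -0.036, 0], 0], [0.2, [-0.03, -0.036, 0], 0], [0.2, [-0.03, -0.036, 0], 0], [0.2, [-0.03, -0.036, 0], 0], [0.2, [-0.03, -0.036, 0], 0], [0.2, [-0.03, -0.036, 0], 0], [0.2, [-0.018, -0.022, 0], 0]]}}

```text
t: 5.4
tcp_pos: [0.5761, -0.1937, 0.1882]
tcp_rot: [-1.02, -2.97, 0.003]
force: [0.7, -0.3, -1.8]
opening: 0.321
grasp_force: 30.0
```

Request:
{"name": "play_rows", "arguments": {"commands": [[0.2, [-0.012, -0.014, 0], 0], [0.2, [0, 0, 0], -7.5], [0.2, [0, 0, 0], -7.5], [0.2, [0, 0, 0], -7.5], [0.2, [0, 0, 0], -7.5], [0.2, [0, 0, 0], -7.5], [0.2, [0, 0, 0], 0], [0.2, [0, 0, 0], 0]]}}

```text
t: 6.2
tcp_pos: [0.5784, -0.2074, 0.1885]
tcp_rot: [-0.012, -3.14, -0.0]
force: [-0.8, 0.6, -2.6]
opening: 0.319
grasp_force: 30.0
```

```bash
cat > look.py <<'E'
from h import *
import sys,pickle
k=sys.argv[1]
s=arm.read_state();M=R.from_rotvec(s['tcp_rot']).as_matrix()
print(s['t'],s['joints'].round(3),s['tcp_pos'].round(4),'y yaw',np.degrees(np.arctan2(M[1,1],M[0,1])).round(2),s['force'].round(2),s['ft_torque'].round(3))
d={n:grab(n) for n in('scene','top','wrist')};pickle.dump(d,open(k+'.pkl','wb'))
S=d['scene']['pixels'][120:270,160:310];T=d['top']['pixels'][150:250,360:460]
cv2.imwrite('pics/%s.png'%k,np.vstack([np.hstack([cv2.resize(S,(400,300),interpolation=2),cv2.resize(T,(400,300),interpolation=2)]),np.hstack([cv2.resize(d['wrist']['pixels'],(400,300)),cv2.resize(d['wrist']['pixels'][180:330,230:430],(400,300),interpolation=2)])]))
E
python3 look.py a
```

```text
6.2 [-0.049  0.34   0.403  1.557 -0.137  1.275  1.936] [ 0.5784 -0.2074  0.1885] y yaw 89.57 [-0.83  0.58 -2.58] [0.052 0.053 0.02 ]
```

View pics/a.png

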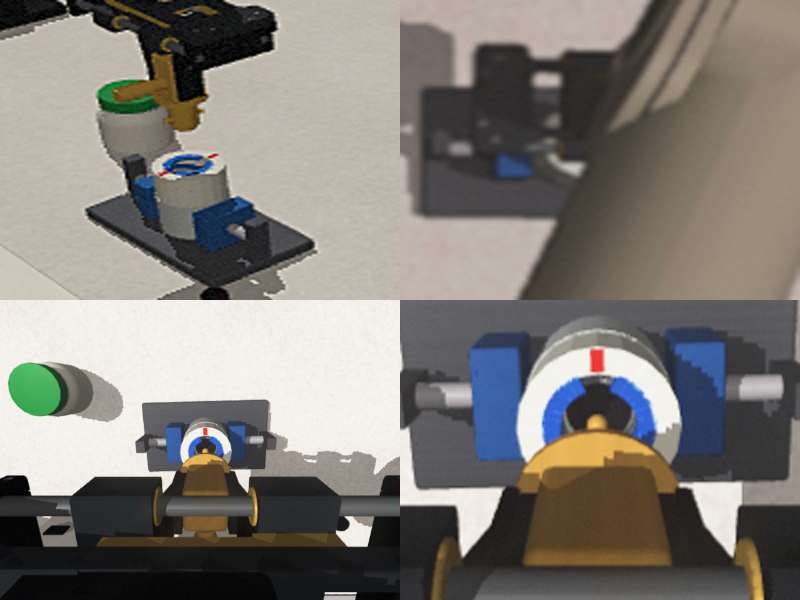

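The elbow hangs upright above the socket. In the wrist view the near red mark is at about (328,210) and one lug is in line with it. I'll measure the rim and the lateral offset of the held part.

Run:
```python
from h import *
import pickle
d=pickle.load(open('a.pkl','rb'));w=d['wrist'];i=w['pixels'].astype(int);s=d['scene']
print(w['world_from_camera'].round(4).tolist())
def red(f,x,y,ww,h):
    i=f['pixels'][y:y+h,x:x+ww].astype(int);m=((i[...,2]>i[...,1]+50)&(i[...,2]>i[...,0]+50)).astype(np.uint8)
    n,l,st,ce=cv2.connectedComponentsWithStats(m);return [(int(st[k,4]),*(ce[k]+[x,y])) for k in range(1,n) if st[k,4]>3]
r=red(w,300,190,60,50);print('wrist red',r,[plane(w,a[1],a[2],.095) for a in r])
# scene: red marks full
r=red(s,205,160,70,60);print('scene red',r,[plane(s,a[1],a[2],.095).round(4) for a in r])
# outer rim: white saturation mask; print row extents
for f,n,rows in((w,'w',range(205,250,4)),):
  g=f['pixels'].astype(int)
  for v in rows:
    m=np.where((g[v,270:390].min(1)>185))[0]+270
    if len(m): print(v,m.min(),m.max(),[plane(f,u,v,.095)[:2].round(4).tolist() for u in(m.min(),m.max())])
# rim ring points -> circle fit via world-plane
pts=[]
st=arm.read_state()['tcp_pos'];
# elbow flange extents at rows, z = tcp+19mm-65+39mm => flange top z
zf=st[2]+.019-.065+.041
b=w['pixels'].astype(int);m=(b[...,2]>b[...,0]+60)&(b[...,1]>b[...,0]+25)
for v in range(236,280,4):
    c=np.where(m[v,280:380])[0]+280
    if len(c): print('el',v,c.min(),c.max(),plane(w,(c.min()+c.max())/2,v,zf).round(4), [plane(w,u,v,zf)[:2].round(4).tolist() for u in(c.min(),c.max())])
c=np.where(m[230:246,315:345]); print('lug',[(int(v)+230,int(c[1][c[0]==v].min())+315,int(c[1][c[0]==v].max())+315) for v in sorted(set(c[0]))])
```

```text
[[0.0061, 0.9627, 0.2706, 0.5054], [1.0, -0.006, -0.001, -0.2071], [0.0006, 0.2706, -0.9627, 0.3519], [0.0, 0.0, 0.0, 1.0]]
wrist red [(83, np.float64(328.0), np.float64(209.56626506024097))] [array([ 0.55537467, -0.20744493,  0.095     ])]
scene red [(6, np.float64(239.5), np.float64(197.5)), (8, np.float64(220.375), np.float64(206.25))] [array([ 0.5525, -0.2076,  0.095 ]), array([ 0.6047, -0.2072,  0.095 ])]
205 303 342 [[0.5519, -0.2256], [0.5521, -0.1972]]
209 300 350 [[0.5548, -0.2279], [0.5551, -0.1914]]
213 297 356 [[0.5578, -0.2302], [0.5581, -0.1869]]
217 298 360 [[0.5608, -0.2295], [0.5611, -0.1839]]
221 295 363 [[0.5638, -0.2318], [0.5641, -0.1817]]
225 293 365 [[0.5668, -0.2334], [0.5671, -0.1801]]
229 291 367 [[0.5699, -0.235], [0.5702, -0.1786]]
233 290 368 [[0.5729, -0.2359], [0.5733, -0.1778]]
237 289 369 [[0.576, -0.2367], [0.5764, -0.1769]]
241 289 369 [[0.5791, -0.2368], [0.5795, -0.1769]]
245 289 362 [[0.5822, -0.2369], [0.5826, -0.182]]
249 289 300 [[0.5854, -0.237], [0.5854, -0.2288]]
el 240 324 332 [ 0.5532 -0.2074  0.1841] [[0.5532, -0.2094], [0.5532, -0.2055]]
el 244 324 332 [ 0.5552 -0.2074  0.1841] [[0.5552, -0.2094], [0.5552, -0.2055]]
el 248 311 343 [ 0.5573 -0.2079  0.1841] [[0.5572, -0.2158], [0.5573, -0.2001]]
el 252 304 352 [ 0.5593 -0.2075  0.1841] [[0.5593, -0.2193], [0.5594, -0.1956]]
el 256 298 357 [ 0.5614 -0.2077  0.1841] [[0.5613, -0.2223], [0.5615, -0.1931]]
el 260 295 361 [ 0.5635 -0.2075  0.1841] [[0.5634, -0.2239], [0.5636, -0.1911]]
el 264 292 364 [ 0.5656 -0.2075  0.1841] [[0.5655, -0.2255], [0.5657, -0.1896]]
el 268 290 366 [ 0.5677 -0.2075  0.1841] [[0.5676, -0.2265], [0.5678, -0.1885]]
el 272 289 368 [ 0.5699 -0.2073  0.1841] [[0.5697, -0.2271], [0.57, -0.1875]]
lug [(237, 327, 329), (238, 325, 330), (239, 324, 331), (240, 324, 332), (241, 323, 332), (242, 323, 332), (243, 323, 332), (244, 324, 332), (245, 324, 331)]
```

Request:
{"name": "play_rows", "arguments": {"commands": [[0.2, [-0.0023, 0.0004, 0.012], 0], [0.2, [0, 0, 0.02], 0], [0.2, [0, 0, 0.014], 0], [0.2, [0, 0, 0.006], 0], [0.2, [0, 0, 0.003], 0], [0.2, [0, 0, 0], 0], [0.2, [0, 0, 0], 0]]}}

```text
t: 7.05
tcp_pos: [0.5819, -0.2066, 0.1352]
tcp_rot: [0.005, 3.141, -0.0]
force: [-0.1, 0.1, -1.5]
opening: 0.322
grasp_force: 30.0
```

Request:
{"name": "play_rows", "arguments": {"commands": [[0.2, [0, 0, 0.002], 0], [0.2, [0, 0, 0.002], 0], [0.2, [0, 0, 0.001], 0], [0.2, [0, 0, 0.001], 0], [0.2, [0, 0, 0], 0]]}}

```text
t: 7.55
tcp_pos: [0.5815, -0.2064, 0.1284]
tcp_rot: [-0.004, -3.141, -0.0]
force: [-0.1, -0.8, -1.4]
opening: 0.321
grasp_force: 30.0
```

Request:
{"name": "play_rows", "arguments": {"commands": [[0.2, [0, 0, 0.0015], 0], [0.2, [0, 0, 0.0015], 0], [0.2, [0, 0, 0.001], 0], [0.2, [0, 0, 0], 0]]}}

```text
t: 7.95
tcp_pos: [0.5814, -0.2064, 0.1243]
tcp_rot: [-0.004, -3.141, -0.0]
force: [-0.2, 0.3, -2.1]
opening: 0.318
grasp_force: 30.0
```

Request:
{"name": "play_rows", "arguments": {"commands": [[0.2, [0, 0, 0.001], 0], [0.2, [0, 0, 0.001], 0], [0.2, [0, 0, 0.001], 0], [0.2, [0, 0, 0], 0]]}}

```text
t: 8.35
tcp_pos: [0.5815, -0.2064, 0.1213]
tcp_rot: [-0.004, -3.141, -0.0]
force: [0.2, 0.0, -1.3]
opening: 0.322
grasp_force: 30.0
```

Through the notches with no contact. I'll go on gently to the shelf, expected at a TCP height of about 0.118.

Request:
{"name": "play_rows", "arguments": {"commands": [[0.2, [0, 0, 0.001], 0], [0.2, [0, 0, 0.001], 0], [0.2, [0, 0, 0], 0], [0.2, [0, 0, 0], 0]]}}

```text
t: 8.75
tcp_pos: [0.5815, -0.2065, 0.1195]
tcp_rot: [-0.004, -3.141, -0.0]
force: [0.7, 0.4, -1.5]
opening: 0.322
grasp_force: 30.0
```

Request:
{"name": "play_rows", "arguments": {"commands": [[0.2, [0, 0, 0.0007], 0], [0.2, [0, 0, 0.0007], 0], [0.2, [0, 0, 0], 0], [0.2, [0, 0, 0], 0]]}}

```text
t: 9.15
tcp_pos: [0.5815, -0.2064, 0.1181]
tcp_rot: [-0.004, -3.142, -0.0]
force: [-0.5, -0.4, -1.1]
opening: 0.319
grasp_force: 30.0
```

Request:
{"name": "play_rows", "arguments": {"commands": [[0.2, [0, 0, 0.0007], 0], [0.2, [0, 0, 0.0005], 0], [0.2, [0, 0, 0], 0], [0.2, [0, 0, 0], 0]]}}

```text
t: 9.55
tcp_pos: [0.5817, -0.2065, 0.1174]
tcp_rot: [0.004, 3.141, 0.0]
force: [-1.6, 0.2, 4.4]
opening: 0.321
grasp_force: 30.0
```

Request:
{"name": "play_rows", "arguments": {"commands": [[0.2, [0, 0, 0.0005], 0], [0.2, [0, 0, 0.0005], 0], [0.2, [0, 0, 0], 0], [0.2, [0, 0, 0], 0]]}}

```text
t: 9.95
tcp_pos: [0.5818, -0.2065, 0.1171]
tcp_rot: [0.004, 3.141, 0.0]
force: [-4.4, 0.5, 11.4]
opening: 0.32
grasp_force: 30.0
```

```bash
cat > rd.py <<'E'
from h import *
T=[];F=[];E=[]
for k in range(3):
    s=arm.read_state();T.append(s['ft_torque']);F.append(s['force']);E.append(s['effort'][6])
    if k<2: eyes.grab_frame('wrist')
M=R.from_rotvec(s['tcp_rot']).as_matrix()
print('t%.2f'%s['t'],s['tcp_pos'].round(4),'cw %.1f'%(89.57-np.degrees(np.arctan2(M[1,1],M[0,1]))),'F',np.mean(F,0).round(2),'T',np.mean(T,0).round(3),'Tz',np.array(T)[:,2].round(3),'e7 %.3f'%np.mean(E))
E
python3 rd.py
```

```text
t10.05 [ 0.5818 -0.2065  0.1171] cw -0.3 F [-4.04  0.91 11.46] T [ 0.432  1.143 -0.023] Tz [-0.043  0.008 -0.035] e7 0.007
```

Request:
{"name": "play_rows", "arguments": {"commands": [[0.2, [0, 0, -0.0009], 0], [0.2, [0, 0, 0], 0]]}}

```text
t: 10.25
tcp_pos: [0.5818, -0.2065, 0.1173]
tcp_rot: [0.004, 3.141, -0.0]
force: [-2.4, 0.6, 7.4]
opening: 0.322
grasp_force: 30.0
```

```bash
python3 rd.py
```

```text
t10.35 [ 0.5817 -0.2065  0.1173] cw -0.3 F [-1.96  1.09  7.14] T [0.254 0.606 0.011] Tz [-0.005  0.03   0.009] e7 0.001
```

Request:
{"name": "play_rows", "arguments": {"commands": [[0.2, [0, 0, 0], 2], [0.2, [0, 0, 0], 2], [0.2, [0, 0, 0], 2], [0.2, [0, 0, 0], 0]]}}

```text
t: 10.75
tcp_pos: [0.582, -0.2068, 0.1173]
tcp_rot: [0.171, 3.136, -0.001]
force: [-1.7, 0.1, 5.5]
opening: 0.322
grasp_force: 30.0
```

```bash
python3 rd.py
```

```text
t10.85 [ 0.582  -0.2068  0.1173] cw 5.7 F [-0.76  0.13  5.56] T [-0.027  0.209 -0.027] Tz [-0.025 -0.019 -0.038] e7 -0.237
```

Request:
{"name": "play_rows", "arguments": {"commands": [[0.2, [0, 0, 0], 2], [0.2, [0, 0, 0], 2], [0.2, [0, 0, 0.0001], 2], [0.2, [0, 0, 0], 0]]}}

```text
t: 11.25
tcp_pos: [0.5822, -0.2067, 0.1173]
tcp_rot: [0.334, 3.122, -0.0]
force: [0.1, -0.2, 6.7]
opening: 0.318
grasp_force: 30.0
```

```bash
python3 rd.py
```

```text
t11.35 [ 0.5822 -0.2067  0.1173] cw 11.7 F [-0.15 -0.06  5.79] T [ 0.005  0.161 -0.04 ] Tz [-0.046 -0.033 -0.04 ] e7 -0.236
```

Request:
{"name": "play_rows", "arguments": {"commands": [[0.2, [0, 0, 0.0002], 2], [0.2, [0, 0, 0.0002], 2], [0.2, [0, 0, 0], 0]]}}

```text
t: 11.65
tcp_pos: [0.5823, -0.2066, 0.1172]
tcp_rot: [0.443, 3.108, -0.0]
force: [-1.6, 0.7, 8.5]
opening: 0.318
grasp_force: 30.0
```

```bash
python3 rd.py
```

```text
t11.75 [ 0.5824 -0.2067  0.1172] cw 15.7 F [-0.91  0.63  7.87] T [ 0.117  0.271 -0.023] Tz [-0.058  0.027 -0.037] e7 -0.233
```

Request:
{"name": "play_rows", "arguments": {"commands": [[0.2, [0, 0, 0.0002], 2], [0.2, [0, 0, 0.0002], 2], [0.2, [0, 0, 0], 0]]}}

```text
t: 12.05
tcp_pos: [0.5827, -0.2061, 0.117]
tcp_rot: [0.55, 3.091, 0.001]
force: [-1.2, 2.0, 10.4]
opening: 0.319
grasp_force: 30.0
```

```bash
python3 rd.py
```

```text
t12.15 [ 0.5826 -0.2061  0.117 ] cw 19.7 F [-1.04  2.25  9.71] T [ 0.59   0.19  -0.027] Tz [-0.001 -0.021 -0.058] e7 -0.226
```

Request:
{"name": "play_rows", "arguments": {"commands": [[0.2, [0, 0, 0.0002], 2], [0.2, [0, 0, 0.0002], 2], [0.2, [0, 0, 0], 0]]}}

```text
t: 12.45
tcp_pos: [0.5829, -0.2057, 0.1168]
tcp_rot: [0.657, 3.069, 0.002]
force: [-0.4, 4.5, 11.0]
opening: 0.321
grasp_force: 30.0
```

```bash
python3 rd.py
```

```text
t12.55 [ 0.5829 -0.2057  0.1168] cw 23.7 F [-0.87  3.62 10.86] T [0.8   0.154 0.02 ] Tz [-0.015  0.027  0.048] e7 -0.306
```

Request:
{"name": "play_rows", "arguments": {"commands": [[0.2, [0, 0, 0], 2], [0.2, [0, 0, 0.0001], 2], [0.2, [0, 0, 0], 0]]}}

```text
t: 12.85
tcp_pos: [0.5829, -0.2059, 0.1167]
tcp_rot: [0.764, 3.044, 0.002]
force: [-0.9, 2.2, 10.1]
opening: 0.319
grasp_force: 30.0
```

```bash
python3 rd.py
```

```text
t12.95 [ 0.5829 -0.2061  0.1167] cw 27.7 F [-0.6   2.54 10.15] T [0.504 0.034 0.019] Tz [0.012 0.012 0.033] e7 -0.290
```

Request:
{"name": "play_rows", "arguments": {"commands": [[0.2, [0, 0, 0.0002], 2], [0.2, [0, 0, 0.0002], 2], [0.2, [0, 0, 0], 0]]}}

```text
t: 13.25
tcp_pos: [0.5829, -0.2063, 0.1164]
tcp_rot: [0.87, 3.015, 0.001]
force: [-0.4, 1.6, 9.7]
opening: 0.32
grasp_force: 30.0
```

```bash
python3 rd.py
```

```text
t13.35 [ 0.5829 -0.2064  0.1164] cw 31.7 F [-0.41  1.6  10.15] T [0.295 0.003 0.058] Tz [0.049 0.059 0.065] e7 -0.280
```

Request:
{"name": "play_rows", "arguments": {"commands": [[0.2, [0, 0, -0.001], 0], [0.2, [0, 0, 0], 0], [0.2, [0, 0, 0], 0]]}}

```text
t: 13.65
tcp_pos: [0.5822, -0.2066, 0.1165]
tcp_rot: [0.87, 3.017, 0.0]
force: [2.6, 0.4, 5.2]
opening: 0.323
grasp_force: 30.0
```

```bash
python3 rd.py
```

```text
t13.75 [ 0.5822 -0.2066  0.1164] cw 31.7 F [ 1.85 -0.05  5.09] T [-0.101 -0.538  0.028] Tz [0.029 0.018 0.037] e7 -0.010
```

Request:
{"name": "play_rows", "arguments": {"commands": [[0.2, [0, 0, 0.0001], 1], [0.2, [0, 0, 0.0001], 1], [0.2, [0, 0, 0.0001], 1], [0.2, [0, 0, 0], 0]]}}

```text
t: 14.15
tcp_pos: [0.5822, -0.2065, 0.1162]
tcp_rot: [0.949, 2.993, 0.001]
force: [0.6, 0.3, 6.2]
opening: 0.316
grasp_force: 30.0
```

```bash
python3 rd.py
```

```text
t14.25 [ 0.5822 -0.2065  0.1162] cw 34.7 F [0.62 0.66 6.1 ] T [ 0.027 -0.348 -0.006] Tz [-0.007 -0.025  0.013] e7 -0.147
```

Request:
{"name": "play_rows", "arguments": {"commands": [[0.2, [0, 0, -0.0005], 1], [0.2, [0, 0, 0.0001], 1], [0.2, [0, 0, 0.0001], 1], [0.2, [0, 0, 0], 0]]}}

```text
t: 14.65
tcp_pos: [0.5814, -0.2065, 0.1159]
tcp_rot: [-1.028, -2.968, 0.0]
force: [1.2, 0.4, 3.9]
opening: 0.313
grasp_force: 30.0
```

```bash
python3 rd.py
```

```text
t14.75 [ 0.5814 -0.2065  0.1159] cw 37.7 F [0.77 0.03 3.14] T [-0.054 -0.229  0.035] Tz [0.051 0.051 0.002] e7 -0.180
```

Request:
{"name": "play_rows", "arguments": {"commands": [[0.2, [0, 0, 0.0001], 1], [0.2, [0, 0, 0.0001], 1], [0.2, [0, 0, 0.0001], 1], [0.2, [0, 0, 0], 0]]}}

```text
t: 15.15
tcp_pos: [0.5813, -0.2065, 0.1156]
tcp_rot: [-1.106, -2.94, 0.0]
force: [0.9, 0.4, 2.2]
opening: 0.321
grasp_force: 30.0
```

```bash
python3 rd.py
```

```text
t15.25 [ 0.5814 -0.2065  0.1156] cw 40.7 F [ 0.37 -0.06  2.3 ] T [-0.059 -0.04   0.012] Tz [0.007 0.024 0.005] e7 -0.175
```

Request:
{"name": "play_rows", "arguments": {"commands": [[0.2, [0, 0, 0.0001], 1], [0.2, [0, 0, 0.0001], 1], [0.2, [0, 0, 0.0001], 1], [0.2, [0, 0, 0], 0]]}}

```text
t: 15.65
tcp_pos: [0.5815, -0.2064, 0.1153]
tcp_rot: [-1.182, -2.91, 0.0]
force: [-0.3, -1.1, 2.1]
opening: 0.319
grasp_force: 30.0
```

```bash
python3 rd.py
```

```text
t15.75 [ 0.5814 -0.2064  0.1153] cw 43.7 F [-0.3  -0.22  2.17] T [ 0.008  0.021 -0.024] Tz [ 0.002 -0.024 -0.051] e7 -0.176
```

Request:
{"name": "play_rows", "arguments": {"commands": [[0.2, [0, 0, 0.0001], 1], [0.2, [0, 0, 0.0001], 1], [0.2, [0, 0, 0.0001], 1], [0.2, [0, 0, 0], 0]]}}

```text
t: 16.15
tcp_pos: [0.5816, -0.2064, 0.1151]
tcp_rot: [-1.258, -2.879, -0.0]
force: [-0.4, 0.9, 2.1]
opening: 0.324
grasp_force: 30.0
```

```bash
python3 rd.py
```

```text
t16.25 [ 0.5816 -0.2064  0.1151] cw 46.7 F [-0.25  0.61  2.27] T [ 0.057 -0.018  0.021] Tz [0.002 0.046 0.014] e7 -0.181
```

Request:
{"name": "play_rows", "arguments": {"commands": [[0.2, [0, 0, 0.0001], 1], [0.2, [0, 0, 0.0001], 1], [0.2, [0, 0, 0.0001], 1], [0.2, [0, 0, 0], 0]]}}

```text
t: 16.65
tcp_pos: [0.5815, -0.2065, 0.1148]
tcp_rot: [-1.333, -2.845, 0.0]
force: [-0.2, 0.6, 2.9]
opening: 0.319
grasp_force: 30.0
```

```bash
python3 rd.py
```

```text
t16.75 [ 0.5815 -0.2065  0.1148] cw 49.7 F [-0.12  0.59  2.59] T [-0.002 -0.022  0.008] Tz [ 0.03   0.009 -0.015] e7 -0.179
```

Request:
{"name": "play_rows", "arguments": {"commands": [[0.2, [0, 0, 0.0001], 1], [0.2, [0, 0, 0.0001], 1], [0.2, [0, 0, 0.0001], 1], [0.2, [0, 0, 0], 0]]}}

```text
t: 17.15
tcp_pos: [0.5815, -0.2065, 0.1145]
tcp_rot: [-1.407, -2.809, 0.0]
force: [0.5, -0.1, 2.1]
opening: 0.318
grasp_force: 30.0
```

```bash
python3 rd.py
```

```text
t17.25 [ 0.5815 -0.2065  0.1145] cw 52.7 F [-0.04 -0.3   2.69] T [-0.059 -0.054 -0.015] Tz [-0.081  0.062 -0.026] e7 -0.177
```

Request:
{"name": "play_rows", "arguments": {"commands": [[0.2, [0, 0, 0.0001], 1], [0.2, [0, 0, 0.0001], 1], [0.2, [0, 0, 0.0001], 1], [0.2, [0, 0, 0], 0]]}}

```text
t: 17.65
tcp_pos: [0.5815, -0.2065, 0.1142]
tcp_rot: [-1.48, -2.771, 0.0]
force: [-0.2, 0.1, 2.7]
opening: 0.324
grasp_force: 30.0
```

```bash
python3 rd.py
```

```text
t17.75 [ 0.5815 -0.2065  0.1142] cw 55.7 F [-0.36 -0.07  2.34] T [-0.09  -0.03  -0.011] Tz [ 0.031  0.012 -0.076] e7 -0.175
```

Request:
{"name": "play_rows", "arguments": {"commands": [[0.2, [0, 0, 0.0001], 1], [0.2, [0, 0, 0.0001], 1], [0.2, [0, 0, 0.0001], 1], [0.2, [0, 0, 0], 0]]}}

```text
t: 18.15
tcp_pos: [0.5816, -0.2065, 0.114]
tcp_rot: [-1.552, -2.731, -0.0]
force: [-0.7, 0.3, 4.0]
opening: 0.32
grasp_force: 30.0
```

```bash
python3 rd.py
```

```text
t18.25 [ 0.5816 -0.2064  0.114 ] cw 58.7 F [-0.24  0.32  3.37] T [-0.004  0.059  0.008] Tz [0.009 0.001 0.013] e7 -0.159
```

Request:
{"name": "play_rows", "arguments": {"commands": [[0.2, [0, 0, 0.0001], 1], [0.2, [0, 0, 0.0001], 1], [0.2, [0, 0, 0.0001], 1], [0.2, [0, 0, 0], 0]]}}

```text
t: 18.65
tcp_pos: [0.5815, -0.2066, 0.114]
tcp_rot: [1.624, 2.689, 0.0]
force: [-1.6, 0.6, 6.1]
opening: 0.317
grasp_force: 30.0
```

```bash
python3 rd.py
```

```text
t18.75 [ 0.5815 -0.2067  0.1139] cw 61.8 F [-1.16  0.74  6.27] T [0.01  0.384 0.038] Tz [0.031 0.053 0.03 ] e7 -0.166
```

Request:
{"name": "play_rows", "arguments": {"commands": [[0.2, [0, 0, 0.0001], 1], [0.2, [0, 0, 0.0001], 1], [0.2, [0, 0, 0.0001], 1], [0.2, [0, 0, 0], 0]]}}

```text
t: 19.15
tcp_pos: [0.5814, -0.2068, 0.1137]
tcp_rot: [1.694, 2.646, -0.0]
force: [-1.5, 0.5, 7.2]
opening: 0.32
grasp_force: 30.0
```

```bash
python3 rd.py
```

```text
t19.25 [ 0.5814 -0.2068  0.1137] cw 64.8 F [-1.96  0.15  7.58] T [-0.055  0.581  0.026] Tz [ 0.057  0.034 -0.014] e7 -0.181
```

Request:
{"name": "play_rows", "arguments": {"commands": [[0.2, [0, 0, -0.0004], 0], [0.2, [0, 0, 0], 0], [0.2, [0, 0, 0], 0]]}}

```text
t: 19.55
tcp_pos: [0.5814, -0.2068, 0.1138]
tcp_rot: [1.692, 2.647, -0.0]
force: [-1.5, -1.2, 5.1]
opening: 0.319
grasp_force: 30.0
```

```bash
python3 rd.py
```

```text
t19.65 [ 0.5814 -0.2068  0.1138] cw 64.8 F [-1.7  -0.56  5.34] T [-0.258  0.406  0.06 ] Tz [0.081 0.082 0.019] e7 -0.048
```

Request:
{"name": "play_rows", "arguments": {"commands": [[0.2, [0, 0, -0.0004], 0], [0.2, [0, 0, 0], 0], [0.2, [0, 0, 0], 0]]}}

```text
t: 19.95
tcp_pos: [0.5814, -0.2068, 0.114]
tcp_rot: [-1.692, -2.647, 0.001]
force: [-1.0, -1.5, 2.8]
opening: 0.318
grasp_force: 30.0
```

```bash
python3 rd.py
```

```text
t20.05 [ 0.5814 -0.2067  0.114 ] cw 64.7 F [-0.99 -1.98  1.8 ] T [-0.683  0.223  0.056] Tz [0.068 0.038 0.062] e7 -0.043
```

Request:
{"name": "play_rows", "arguments": {"commands": [[0.2, [0, 0, -0.0004], 0], [0.2, [0, 0, 0], 0], [0.2, [0, 0, 0], 0]]}}

```text
t: 20.35
tcp_pos: [0.5813, -0.2067, 0.114]
tcp_rot: [-1.692, -2.647, 0.001]
force: [0.7, -3.9, -5.7]
opening: 0.318
grasp_force: 30.0
```

```bash
python3 rd.py
```

```text
t20.45 [ 0.5812 -0.2066  0.114 ] cw 64.7 F [ 1.66 -3.32 -5.74] T [-1.162 -0.346  0.056] Tz [0.042 0.07  0.057] e7 -0.018
```

Request:
{"name": "play_rows", "arguments": {"commands": [[0.2, [0, 0, 0.0003], 1], [0.2, [0, 0, 0.0001], 1], [0.2, [0, 0, 0], 0]]}}

```text
t: 20.75
tcp_pos: [0.581, -0.2067, 0.114]
tcp_rot: [-1.739, -2.615, 0.001]
force: [-2.5, -3.4, -1.9]
opening: 0.317
grasp_force: 30.0
```

```bash
python3 rd.py
```

```text
t20.85 [ 0.581  -0.2067  0.114 ] cw 66.8 F [-2.45 -4.29 -2.66] T [-1.266  0.744  0.097] Tz [0.104 0.119 0.067] e7 -0.259
```

Request:
{"name": "play_rows", "arguments": {"commands": [[0.2, [0, 0, 0.0001], 1], [0.2, [0, 0, 0.0001], 1], [0.2, [0, 0, 0], 0]]}}

```text
t: 21.15
tcp_pos: [0.5808, -0.2067, 0.1139]
tcp_rot: [-1.783, -2.585, 0.001]
force: [-3.7, -4.0, -1.8]
opening: 0.324
grasp_force: 30.0
```

```bash
python3 rd.py
```

```text
t21.25 [ 0.5808 -0.2067  0.1139] cw 68.7 F [-3.51 -4.01 -2.04] T [-1.258  1.039  0.13 ] Tz [0.133 0.138 0.118] e7 -0.256
```

Request:
{"name": "play_rows", "arguments": {"commands": [[0.2, [0, 0, 0.0001], 1], [0.2, [0, 0, 0.0001], 1], [0.2, [0, 0, 0], 0]]}}

```text
t: 21.55
tcp_pos: [0.5808, -0.2067, 0.1137]
tcp_rot: [-1.828, -2.553, 0.001]
force: [-4.1, -4.3, -2.2]
opening: 0.32
grasp_force: 30.0
```

```bash
python3 rd.py
```

```text
t21.65 [ 0.5808 -0.2067  0.1137] cw 70.7 F [-4.26 -4.17 -1.38] T [-1.197  1.151  0.132] Tz [0.127 0.159 0.111] e7 -0.263
```

Request:
{"name": "play_rows", "arguments": {"commands": [[0.2, [0, 0, 0.0001], 1], [0.2, [0, 0, 0.0001], 1], [0.2, [0, 0, 0], 0]]}}

```text
t: 21.95
tcp_pos: [0.5807, -0.2067, 0.1135]
tcp_rot: [-1.872, -2.521, 0.001]
force: [-4.4, -2.9, -0.5]
opening: 0.32
grasp_force: 30.0
```

```bash
python3 rd.py
```

```text
t22.05 [ 0.5807 -0.2066  0.1134] cw 72.7 F [-4.55 -3.4  -0.73] T [-1.155  1.218  0.117] Tz [0.147 0.063 0.142] e7 -0.254
```

Request:
{"name": "play_rows", "arguments": {"commands": [[0.2, [-0.0002, -0.0004, 0.0001], 1], [0.2, [0, 0, 0.0001], 1], [0.2, [0, 0, 0.0001], 1], [0.2, [0, 0, 0.0001], 1], [0.2, [0, 0, 0.0001], 1], [0.2, [0, 0, 0.0001], 1], [0.2, [0, 0, 0.0001], 1], [0.2, [0, 0, 0], 0]]}}

```text
t: 22.85
tcp_pos: [0.5805, -0.2066, 0.1128]
tcp_rot: [-2.023, -2.402, 0.001]
force: [-5.3, -2.6, -0.4]
opening: 0.321
grasp_force: 30.0
```

```bash
python3 rd.py
```

```text
t22.95 [ 0.5806 -0.2066  0.1128] cw 79.7 F [-5.35 -2.54  0.28] T [-0.829  1.403  0.16 ] Tz [0.172 0.177 0.131] e7 -0.294
```

Request:
{"name": "play_rows", "arguments": {"commands": [[0.2, [0, 0, 0.0001], 1], [0.2, [0, 0, 0.0001], 1], [0.2, [0, 0, 0.0001], 1], [0.2, [0, 0, 0.0001], 1], [0.2, [0, 0, 0.0001], 1], [0.2, [0, 0, 0.0001], 1], [0.2, [0, 0, 0], 0]]}}

```text
t: 23.65
tcp_pos: [0.5805, -0.2065, 0.1123]
tcp_rot: [-2.145, -2.293, 0.001]
force: [-5.3, -1.8, 0.7]
opening: 0.322
grasp_force: 30.0
```

```bash
python3 rd.py
```

```text
t23.75 [ 0.5805 -0.2065  0.1122] cw 85.7 F [-5.75 -2.21  0.7 ] T [-0.768  1.527  0.158] Tz [0.177 0.161 0.137] e7 -0.273
```

Request:
{"name": "play_rows", "arguments": {"commands": [[0.2, [0, 0, 0.0001], 1], [0.2, [0, 0, 0.0001], 1], [0.2, [0, 0, 0.0001], 1], [0.2, [0, 0, 0.0001], 1], [0.2, [0, 0, 0.0001], 1], [0.2, [0, 0, 0.0001], 1], [0.2, [0, 0, 0], 0]]}}

```text
t: 24.45
tcp_pos: [0.5805, -0.2064, 0.1117]
tcp_rot: [-2.262, -2.177, 0.001]
force: [-6.0, -1.7, 1.5]
opening: 0.319
grasp_force: 30.0
```

```bash
python3 rd.py
```

```text
t24.55 [ 0.5805 -0.2064  0.1117] cw 91.7 F [-6.14 -1.72  1.63] T [-0.642  1.68   0.19 ] Tz [0.209 0.194 0.167] e7 -0.315
```

Request:
{"name": "play_rows", "arguments": {"commands": [[0.2, [0, 0, 0.0001], 1], [0.2, [0, 0, 0.0001], 1], [0.2, [0, 0, 0.0001], 1], [0.2, [0, 0, 0.0001], 1], [0.2, [0, 0, 0], 0], [0.2, [0, 0, 0], 0]]}}

```text
t: 25.15
tcp_pos: [0.5804, -0.2064, 0.1113]
tcp_rot: [-2.336, -2.098, 0.001]
force: [-6.5, -1.3, 2.6]
opening: 0.32
grasp_force: 30.0
```

```bash
python3 rd.py
```

```text
t25.25 [ 0.5804 -0.2064  0.1113] cw 95.7 F [-6.3  -1.71  2.59] T [-0.624  1.798  0.182] Tz [0.199 0.145 0.203] e7 -0.213
```

Request:
{"name": "play_rows", "arguments": {"commands": [[0.2, [0, -0.0006, -0.0003], 0], [0.2, [0, 0, 0], 0], [0.2, [0, 0, 0], 0]]}}

```text
t: 25.55
tcp_pos: [0.5804, -0.2063, 0.1114]
tcp_rot: [-2.337, -2.099, 0.0]
force: [-4.6, -2.7, -1.8]
opening: 0.319
grasp_force: 30.0
```

```bash
python3 rd.py
```

```text
t25.65 [ 0.5803 -0.2064  0.1114] cw 95.7 F [-4.72 -1.67 -1.22] T [-0.608  1.304  0.194] Tz [0.205 0.175 0.201] e7 -0.198
```

Request:
{"name": "play_rows", "arguments": {"commands": [[0.36, [0, 0, 0], 0], [0.45, [0, 0, 0], 0], [0.6, [0, 0, 0], 0], [0.8, [0, 0, 0], 0], [0.8, [0, 0, 0], 0], [0.8, [0, 0, 0], 0], [0.8, [0, 0, 0], 0], [0.8, [0, 0, 0], 0]]}}

```text
t: 26.45
tcp_pos: [0.5807, -0.2067, 0.1115]
tcp_rot: [-2.338, -2.099, -0.0]
force: [0.1, -0.3, -0.2]
opening: 0.788
grasp_force: 0.0
```

Request:
{"name": "play_rows", "arguments": {"commands": [[0.8, [0, 0, -0.01], 0], [0.8, [0, 0, -0.02], 0], [0.8, [0, 0, -0.03], 0], [0.8, [0, 0, -0.03], 0], [0.8, [0, 0, -0.03], 0], [0.8, [0, 0, -0.02], 0], [0.8, [0, 0, 0], 0], [0.8, [0, 0, 0], 0]]}}

```text
t: 27.25
tcp_pos: [0.5807, -0.2068, 0.2519]
tcp_rot: [2.337, 2.099, 0.001]
force: [0.2, 0.4, -1.0]
opening: 0.801
grasp_force: 0.0
```

```bash
python3 look.py b
```

```text
27.25 [-0.309  0.356  0.755  1.477 -0.245  1.405  0.347] [ 0.5807 -0.2068  0.2519] y yaw -6.16 [ 0.18  0.44 -0.96] [-0.074  0.065  0.006]
```

View pics/b.png

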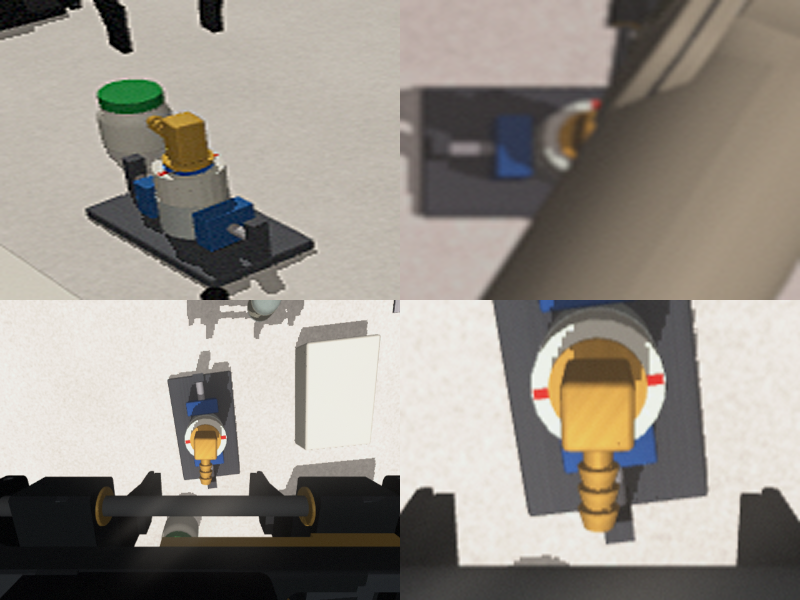

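The elbow sits upright in the socket. Its barb lies straight down the wrist image (crop column about 598), still in line with the tool, so it has not turned back. The gripper is clear.

```bash
python3 -c "
from plant import hand_in;print(hand_in())"
```

```text
the job is handed in; nothing more can be done
None
```

I screwed the brass elbow into the canister socket to about 30° past where it met the seal (at about 65–66° from the notch), let go of it, and handed the job in; the hand-in returned no verdict.

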